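# Size a dowel in the hole gauge

### The arm

A 7-joint arm with a two-finger parallel gripper is mounted at the origin on the work surface. World frame = base frame: x ahead of the robot, y to its left, z up, the work surface at z = 0. Lengths are in m, angles in rad, forces in N, time in s.
With the tool pointing down it reaches from about 0.425 to 0.95 m from the base axis. Payload 16.7 kg.
Tool frame: the origin (TCP) lies on the centre line of the jaws, within the pads' length; the fingertips stand 17 mm ahead of it and the grasp point (between the pads) lies 2 mm behind it (bot.tip_reach is the distance from the TCP to the fingertips, in m); z points along the fingers, y is the line along which they close (so a half turn about z gives the same grasp; the last joint's range is limited). The gripper opens to 94 mm and grips with 3 to 60 N. Pads are 16 mm wide; open, the fingers measure 119 mm over their backs; the gripper's body (75 mm by 177 mm) begins 78 mm behind the grasp point.
Start: joints at [-1.375, 0.426, 0.074, 1.606, -0.034, 1.111, -0.067], TCP at [0.228, 0.635, 0.222] pointing down, gripper open.
Joint ranges: [-2.85, 2.85], [-0.5, 2.14], [-1.23, 1.37], [0.21, 2.46], [-1.02, 4.16], [0.16, 2.05], [-2.73, 2.73]. Speed limits (rad/s): [1.89, 1.89, 2.39, 2.39, 3.01, 3.01, 3.01].

### API

Orientations are given as a unit quaternion [w, x, y, z].
In Python, from workcell import bot, viewer gives the robot as it stands. The module is installed in compiled form; this text tells all that it offers.
- The arm moves only by the tool servo_tool, never from a script. Its argument "rows" is a list of rows, each a list of 7 numbers: the shift along the tool's x, y, z in parts of the range, where 1.0 means 1 m, then the turn, a rotation vector about the tool's x, y, z in normalised numbers (1 is 4 rad), then the opening, from -1 (shut) to 1 (fully open). In form: [[dx, dy, dz, ax, ay, az, claw], ...]. A call has 1 to 20 rows; each row is the pose to reach, as a shift and turn from the pose commanded when the call began, along the tool's axes at that moment; what a row does not reach only later rows make up. A row lasts 1/12 s, in which the tool goes at most 41.7 mm and 7.16 degrees, less where a joint would pass 70% of its speed; a pose out of reach is approached as far as the arm can. Shift and turn numbers lie between -1 and 1, and a call with a number outside is refused. A call with a gripper value outside its range is refused whole. The fingers move at their own pace and stop on an object; the grip force is fixed at half the most. Time passes only in rows, so rows that repeat a pose let the fingers close. It gives the time, the measured TCP pose, the force, the opening and the grip force at its end, in the units of the state.
- bot.state(): the state, without advancing time (a new reading comes with each control period).
- viewer.snapshot(name): name is "scene" or "top" or "wrist"; returns the picture (480x640x3 uint8, blue, green, red); there is no depth.
- viewer.camera_model(name): a dict with "fx", "fy", "cx", "cy" (pixels), "k1" (the pictures are not rectified: a ray, as slopes to the right and down, at radius r is drawn at 1 + k1 r^2 times it, then the intrinsics apply), "rvec" (rotation vector, rad) and "tvec" (3), from world to camera coordinates, as OpenCV has them; the wrist camera has in their place "T_tool_cam" (4x4, takes a point from camera to tool coordinates, whose origin is the TCP and whose axes are the flange's). Camera axes: x right, y down, z forward; pixel columns grow to the right and rows downward; lengths in m; the calibration is good to about 2 mm. A picture is of the moment at which its call begins: read the wrist's pose just before it. camera_model takes no time and is no camera call.
- bot.sign_off(): hands the job in; it is judged then, once.
The state is a dict: "time_s": time; "joints": joint angles; "joint_velocities": joint speeds; "tau": joint torques, N m; "tcp_pos": TCP position; "orientation": TCP orientation; "force": force on the tool from outside, world axes, zero at the start; "ft_torque": the same for the moment, N m; "gripper_width": finger opening in m; "finger_force": force on a finger pad.
Only numpy, scipy, OpenCV 4.12 (cv2) and the standard library are available. Lean on these libraries where they do the work, as an engineer would, in place of code of your own. Each camera call takes 0.05 s, during which the arm holds its last target. There are 200 camera calls.

### The job

Take the dowel that stands by itself on the turntable's side and find its size in the hole gauge: press it gently, upright, on the hole one size too small to feel that it is refused, then step down the row to the next larger hole, feel for it, and slide the dowel gently through, keeping hold of it until its foot stands on the base board. Leave it standing in that hole, let go, and leave the two spare dowels, the mug and the tools alone.

Things in the scene. Friction and masses are not known exactly. Their poses are not given: they have to be found in the camera images.
- gauge: gauge: wooden base board (240 x 85 mm, top 22 mm up), two end blocks and on them a steel plate 240 x 60 x 10 mm (top 82 mm up) with a row of four through holes 40 mm apart. Origin: on the counter under its centre; x across the row, y along it to the smallest hole. Plate is jammed 4 to 16 mm off centre towards +y, central in x. Soft rubber feet: all sinks 0.4 mm per N pressed, springs back
- hole0 (a point): the nominal centre of the mouth of the smallest hole (11.5 mm across), level with the plate's top, 82 mm above the counter; the point belongs to the stand, not the plate: as the plate has slid in the stand, the true hole lies 4 to 16 mm from it along the row, to +y of the gauge (same shift for all holes)
- hole1 (a point): the nominal centre of the mouth of the second hole (15.5 mm across), level with the plate's top, 82 mm above the counter; the point belongs to the stand, not the plate: as the plate has slid in the stand, the true hole lies 4 to 16 mm from it along the row, to +y of the gauge (same shift for all holes)
- hole2 (a point): the nominal centre of the mouth of the third hole (19.5 mm across), level with the plate's top, 82 mm above the counter; the point belongs to the stand, not the plate: as the plate has slid in the stand, the true hole lies 4 to 16 mm from it along the row, to +y of the gauge (same shift for all holes)
- hole3 (a point): the nominal centre of the mouth of the largest hole (23.5 mm across), level with the plate's top, 82 mm above the counter; the point belongs to the stand, not the plate: as the plate has slid in the stand, the true hole lies 4 to 16 mm from it along the row, to +y of the gauge (same shift for all holes)
- dowel14: loose upright round wooden dowel, 14 mm in diameter, 120 mm tall, rims of the foot bevelled 1 mm; origin: centre of its foot, z up along it. It fits hole1 and is too thick for hole0. The dowel to gauge is whichever of the three stands alone on the turntable's side (robot's right, y below -0.1); the two on the left (y above 0.1) are spares
- dowel18: loose upright round wooden dowel, 18 mm in diameter, 120 mm tall, rims of the foot bevelled 1 mm; origin: centre of its foot, z up along it. It fits hole2 and is too thick for hole1. The dowel to gauge is whichever of the three stands alone on the turntable's side (robot's right, y below -0.1); the two on the left (y above 0.1) are spares
- dowel22: loose upright round wooden dowel, 22 mm in diameter, 120 mm tall, rims of the foot bevelled 1 mm; origin: centre of its foot, z up along it. It fits hole3 and is too thick for hole2. The dowel to gauge is whichever of the three stands alone on the turntable's side (robot's right, y below -0.1); the two on the left (y above 0.1) are spares
- mug: bisque mug, 80 mm wide, 90 mm tall, standing on a fixed aluminium turntable (180 mm across, 40 mm high); origin: centre of its underside. To be left alone
- modeling_tool: yellow plastic modeling tool, 185 mm long, lying along its x; origin: under its middle. To be left alone
- pin_stub: wooden rolling pin stub, 48 mm thick, 145 mm long, lying along its x; origin: under its middle. To be left alone
- scraper: steel scraper, 100 x 55 mm, 10 mm high; origin: under its middle. To be left alone
- wood_rib: flat dark wooden rib, 108 x 45 x 7 mm; origin: under its middle. To be left alone
- slip_jar: lidded jar, 68 mm wide, 85 mm tall; origin: centre of its underside. To be left alone

How it is judged:
On the way, in this order (a step that is already met when the one before it is completed fails the run):
1. the lone dowel, held upright, is pressed on the hole one size too small and refused (over 1 N, foot within 19 mm of that hole's point, on its +y side, and less than 6 mm below the plate's top) (((horizontal distance between dowel14 and hole0 below 0.019 m and y of dowel14 in the frame of hole0 above 0.001 m and z of dowel14 in the frame of gauge above 0.076 m and angle between dowel14's own z axis and vertical below 0.12 rad and contact force between dowel14 and gauge above 1 N and contact force between the fingers and dowel14 above 0.5 N and world y of each of dowel18, dowel22 above 0.1 m and angle between each of dowel18, dowel22's own z axis and vertical below 0.2 rad) or (horizontal distance between dowel18 and hole1 below 0.019 m and y of dowel18 in the frame of hole1 above 0.001 m and z of dowel18 in the frame of gauge above 0.076 m and angle between dowel18's own z axis and vertical below 0.12 rad and contact force between dowel18 and gauge above 1 N and contact force between the fingers and dowel18 above 0.5 N and world y of each of dowel14, dowel22 above 0.1 m and angle between each of dowel14, dowel22's own z axis and vertical below 0.2 rad) or (horizontal distance between dowel22 and hole2 below 0.019 m and y of dowel22 in the frame of hole2 above 0.001 m and z of dowel22 in the frame of gauge above 0.076 m and angle between dowel22's own z axis and vertical below 0.12 rad and contact force between dowel22 and gauge above 1 N and contact force between the fingers and dowel22 above 0.5 N and world y of each of dowel14, dowel18 above 0.1 m and angle between each of dowel14, dowel18's own z axis and vertical below 0.2 rad))), for 0.1 s.
2. the dowel, still in the fingers, stands through the next larger hole on the base board (((horizontal distance between dowel14 and hole1 below 0.019 m and z of dowel14 in the frame of gauge below 0.026 m and angle between dowel14's own z axis and vertical below 0.08 rad and world y of each of dowel18, dowel22 above 0.1 m and angle between each of dowel18, dowel22's own z axis and vertical below 0.2 rad and contact force between the fingers and dowel14 above 0.5 N) or (horizontal distance between dowel18 and hole2 below 0.019 m and z of dowel18 in the frame of gauge below 0.026 m and angle between dowel18's own z axis and vertical below 0.08 rad and world y of each of dowel14, dowel22 above 0.1 m and angle between each of dowel14, dowel22's own z axis and vertical below 0.2 rad and contact force between the fingers and dowel18 above 0.5 N) or (horizontal distance between dowel22 and hole3 below 0.019 m and z of dowel22 in the frame of gauge below 0.026 m and angle between dowel22's own z axis and vertical below 0.08 rad and world y of each of dowel14, dowel18 above 0.1 m and angle between each of dowel14, dowel18's own z axis and vertical below 0.2 rad and contact force between the fingers and dowel22 above 0.5 N))), for 0.1 s.
At the end, for the whole second after the job is handed in: The lone dowel stands, released and at rest, through the smallest hole that passes it: its foot within 19 mm of that hole's listed point (seen from above) and within 4 mm of the base board's top, tilted less than 0.08 rad; both spare dowels still stand on the robot's left (((horizontal distance between dowel14 and hole1 below 0.019 m and z of dowel14 in the frame of gauge below 0.026 m and angle between dowel14's own z axis and vertical below 0.08 rad and world y of each of dowel18, dowel22 above 0.1 m and angle between each of dowel18, dowel22's own z axis and vertical below 0.2 rad and linear speed of dowel14 below 0.02 m/s and contact force between the fingers and dowel14 below 0.1 N) or (horizontal distance between dowel18 and hole2 below 0.019 m and z of dowel18 in the frame of gauge below 0.026 m and angle between dowel18's own z axis and vertical below 0.08 rad and world y of each of dowel14, dowel22 above 0.1 m and angle between each of dowel14, dowel22's own z axis and vertical below 0.2 rad and linear speed of dowel18 below 0.02 m/s and contact force between the fingers and dowel18 below 0.1 N) or (horizontal distance between dowel22 and hole3 below 0.019 m and z of dowel22 in the frame of gauge below 0.026 m and angle between dowel22's own z axis and vertical below 0.08 rad and world y of each of dowel14, dowel18 above 0.1 m and angle between each of dowel14, dowel18's own z axis and vertical below 0.2 rad and linear speed of dowel22 below 0.02 m/s and contact force between the fingers and dowel22 below 0.1 N))); the robot touches nothing.
It fails at once if a dowel is pressed on the gauge with more than 20 N (contact force between any of dowel14, dowel18, dowel22 and gauge above 20 N).
It fails at once if the gauge is pressed with the bare gripper at more than 20 N (contact force between any of the fingers, the arm and gauge above 20 N).
It fails at once if a spare dowel is moved by more than 20 mm (distance of each of dowel14, dowel18 from where it was at the start of the episode above 0.02 m or distance of each of dowel14, dowel22 from where it was at the start of the episode above 0.02 m or distance of each of dowel18, dowel22 from where it was at the start of the episode above 0.02 m).
It fails at once if the mug, tools or jar are moved by more than 20 mm (distance of any of mug, modeling_tool, pin_stub, scraper, wood_rib, slip_jar from where it was at the start of the episode above 0.02 m).
It also fails if it takes over 64 s, if anything falls off the work surface, if the arm or the gripper's body presses on something with over 40 N, if the wrist force passes 120 N, or if a joint passes its speed limit or range.

## Working session

There is one attempt and no reset: what is moved stays moved. The work goes in short steps, Python scripts to look and compute and a tool call to move; the robot and the scene stay as the last step left them, time stands still between calls to the robot, and variables do not carry over. Pictures are saved under pics/ and viewed, at most 10 in all, crops included, and the job is handed in when it is done.

Besides the shell and the picture viewer there is one more tool, called after "Request:" as a command line: name --pt "numbers of a row" for each row, then --argument value for the rest. servo_tool: Moves the arm, as the interface text tells. Its arguments: {"type":"object","properties":{"rows":{"type":"array"}},"required":["rows"]}

```bash
mkdir -p pics; cat > h.py <<'E'
import numpy as np, cv2
from workcell import bot, viewer
from scipy.spatial.transform import Rotation as R
def q2R(q): return R.from_quat([q[1],q[2],q[3],q[0]]).as_matrix()
def extr(name,s=None):
    m=viewer.camera_model(name)
    if name=="wrist":
        s=s or bot.state(); T=np.eye(4); T[:3,:3]=q2R(s["orientation"]); T[:3,3]=s["tcp_pos"]
        W=T@np.array(m["T_tool_cam"]); return m,W[:3,:3].T,-W[:3,:3].T@W[:3,3]
    return m,cv2.Rodrigues(np.array(m["rvec"],float))[0],np.array(m["tvec"],float).ravel()
def proj(name,P,s=None):
    m,Rm,t=extr(name,s); c=np.atleast_2d(P)@Rm.T+t; u=c[:,:2]/c[:,2:]
    u=u*(1+m["k1"]*(u**2).sum(1,keepdims=True))
    return u*[m["fx"],m["fy"]]+[m["cx"],m["cy"]]
def unproj(name,px,z,s=None):
    m,Rm,t=extr(name,s); d=(np.atleast_2d(px)-[m["cx"],m["cy"]])/[m["fx"],m["fy"]]; u=d.copy()
    for _ in range(20): u=d/(1+m["k1"]*(u**2).sum(1,keepdims=True))
    r=np.c_[u,np.ones(len(u))]@Rm; C=-Rm.T@t
    return C+r*((z-C[2])/r[:,2:])
E
python3 - <<'E'
from h import *
s=bot.state(); print({k:np.round(v,3) for k,v in s.items()}, bot.tip_reach)
for n in("top","scene"):
    cv2.imwrite(f"pics/{n}0.png",viewer.snapshot(n)); m,Rm,t=extr(n); print(n,m,-Rm.T@t)
print(viewer.camera_model("wrist"))
E
```

```text
{'time_s': np.float64(0.0), 'joints': array([-1.376,  0.427,  0.074,  1.607, -0.034,  1.111, -0.067]), 'joint_velocities': array([ 0.002, -0.001, -0.   ,  0.002,  0.   , -0.001,  0.   ]), 'tau': array([ 1.0000e-03, -9.3580e+01,  3.6660e+00, -4.5419e+01, -4.9000e-02,
        2.0000e-02,  0.0000e+00]), 'tcp_pos': array([0.228, 0.635, 0.222]), 'orientation': array([-0.   ,  0.172,  0.985, -0.001]), 'force': array([0.755, 0.664, 0.341]), 'ft_torque': array([ 0.037, -0.045,  0.031]), 'finger_force': np.float64(0.0), 'gripper_width': np.float64(0.094)} 0.017
top {'fx': 606.6092756689433, 'fy': 606.6092756689433, 'cx': 318.1519083752355, 'cy': 241.89319844805607, 'k1': -0.1887844897885566, 'rvec': array([ 2.1571348 , -2.21204449,  0.06412759]), 'tvec': array([0.07919521, 0.56681919, 1.32328205])} [0.48060363 0.05681737 1.35809543]
scene {'fx': 581.874781794406, 'fy': 581.874781794406, 'cx': 323.6020701259637, 'cy': 245.19419498418065, 'k1': 0.055493362269712104, 'rvec': array([ 1.40879713,  2.02993403, -0.93853107]), 'tvec': array([ 0.14902348, -0.28503374,  1.68390085])} [1.43900802 0.35901333 0.85984862]
{'fx': 376.1986576539376, 'fy': 376.1986576539376, 'cx': 325.0831881493088, 'cy': 238.35512823024132, 'k1': -0.07970060948280058, 'T_tool_cam': array([[ 9.88703686e-05, -9.69636771e-01, -2.44549630e-01,
         7.08124506e-02],
       [ 9.99999988e-01,  6.71497032e-05,  1.38047831e-04,
         9.28613990e-04],
       [-1.17434818e-04, -2.44549641e-01,  9.69636767e-01,
        -1.61626286e-01],
       [ 0.00000000e+00,  0.00000000e+00,  0.00000000e+00,
         1.00000000e+00]])}
```

View pics/top0.png

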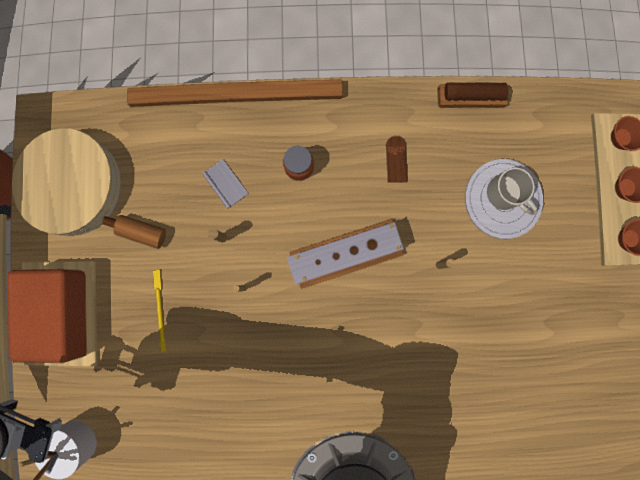

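View pics/scene0.png

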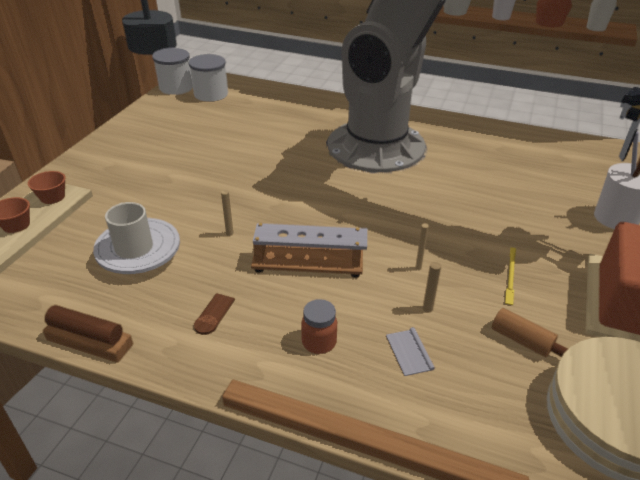

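The top view shows the gauge (holes at about (318,262), (336,257), (354,251) and (372,244)), the lone dowel near (440,264) and the spares near (222,236) and (243,287). The scene view shows the lone dowel at foot (228,234) and top (226,193), with the spares at (421,268) and (430,309). I'll enlarge these areas.

```bash
python3 - <<'E'
import cv2,numpy as np
a=cv2.imread("pics/top0.png")[210:296,278:478]; b=cv2.imread("pics/scene0.png")
a=cv2.resize(a,None,fx=4,fy=4,interpolation=cv2.INTER_CUBIC)[:, :]
c=[cv2.resize(b[y:y+62,x:x+66],(264,248),interpolation=cv2.INTER_CUBIC) for x,y in((195,182),(388,215),(398,256))]
cv2.imwrite("pics/crop1.png",np.vstack([a[:,:792],np.hstack(c)]))
E
```

```text
(no output)
```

View pics/crop1.png

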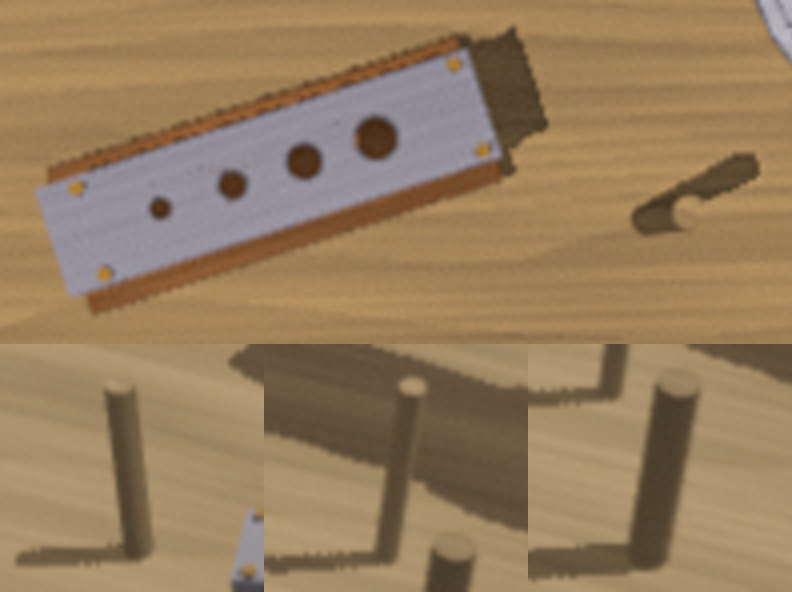

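```bash
python3 - <<'E'
from h import *
o=np.array([278,210]); f=lambda l:np.array(l)/4.+o-0.4
H=unproj("top",f([(160,208),(232,184),(304,160),(376,137)]),.082); print("holes",H.round(4), np.linalg.norm(np.diff(H,axis=0),axis=1))
B=unproj("top",f([(93,313),(505,178)]),.022); print("base corners lower (x-)",B.round(4),np.linalg.norm(B[1]-B[0]))
Pl=unproj("top",f([(37,188),(68,296),(502,157),(468,50)]),.082); print("plate",Pl.round(4),Pl.mean(0))
d=H[0]-H[3]; yaw=np.arctan2(d[1],d[0]); print("row dir",np.degrees(yaw), np.degrees(np.arctan2(*(B[0]-B[1])[[1,0]])))
print("lone top",unproj("top",f([(690,212)]),.12))
g=lambda x,y,k:np.array([x/4.+195,y/4.+182])-0.4
s=[(np.array([119,386-344])/4+[195,182],np.array([138,554-344])/4+[195,182],27/4),
 (np.array([412-264,386-344])/4+[388,215],np.array([387-264,560-344])/4+[388,215],25/4),
 (np.array([677-528,385-344])/4+[398,256],np.array([647-528,562-344])/4+[398,256],39/4)]
m,Rm,t=extr("scene")
for T,F,w in s:
    p=unproj("scene",[T],.12)[0]; q=unproj("scene",[F],.0)[0]; D=(Rm@((p+q)/2)+t)[2]
    print(p.round(4),q.round(4),"dia mm",1e3*w*D/m["fx"])
st=bot.state(); Rt=q2R(st["orientation"]); print(Rt.round(3))
E
```

```text
holes [[ 0.523   0.0667  0.082 ]
 [ 0.5346  0.0285  0.082 ]
 [ 0.5463 -0.0097  0.082 ]
 [ 0.5575 -0.0481  0.082 ]] [0.03993981 0.04000186 0.03994242]
base corners lower (x-) [[ 0.4681  0.1055  0.022 ]
 [ 0.5366 -0.1238  0.022 ]] 0.23928704696106978
plate [[ 0.5351  0.1313  0.082 ]
 [ 0.4779  0.1162  0.082 ]
 [ 0.5452 -0.1145  0.082 ]
 [ 0.6024 -0.0983  0.082 ]] [0.5401473  0.00866473 0.082     ]
row dir 106.7333242955201 106.62595559938026
lone top [[ 0.51243117 -0.20590761  0.12      ]]
[ 0.5134 -0.2045  0.12  ] [ 0.5127 -0.2056  0.    ] dia mm 15.399183078022062
[0.4709 0.2362 0.12  ] [0.4721 0.2375 0.    ] dia mm 13.358930725489234
[0.5882 0.282  0.12  ] [0.5888 0.283  0.    ] dia mm 19.22609552386963
[[-0.941  0.338 -0.   ]
 [ 0.338  0.941 -0.001]
 [-0.    -0.001 -1.   ]]
```

```bash
cat >> h.py <<'E'
def rel(P,yaw=None):
    "tool-frame shift to world point P, and turn about tool z to bring tool y to yaw (deg); rotvec to make it vertical"
    s=bot.state(); Rt=q2R(s["orientation"]); y=Rt[:,1]
    d=Rt.T@(np.array(P)-s["tcp_pos"])
    rv=np.zeros(3)
    if yaw is not None:
        a=np.radians(yaw); yy=np.array([np.cos(a),np.sin(a),0]); G=np.c_[np.cross(yy,[0,0,-1]),yy,[0,0,-1]]
        rv=R.from_matrix(Rt.T@G).as_rotvec()
    return d.round(4),rv.round(4)
E
python3 - <<'E'
from h import *
print(rel([.5,.25,.222],106.7), rel([.5125,-.205,.222],106.7))
E
```

```text
(array([-3.860e-01, -2.704e-01,  2.000e-04]), array([-1.100e-03, -3.000e-04, -6.363e-01])) (array([-0.5516, -0.6944,  0.0007]), array([-1.100e-03, -3.000e-04, -6.363e-01]))
```

The manual's scale: turns go in shares of 4 rad. Converting my numbers, -0.636 rad / 4 = -0.159.

Request:
servo_tool --pt "-0.386 -0.27 0 0 0 -0.159 1" --pt "-0.386 -0.27 0 0 0 -0.159 1" --pt "-0.386 -0.27 0 0 0 -0.159 1" --pt "-0.386 -0.27 0 0 0 -0.159 1" --pt "-0.386 -0.27 0 0 0 -0.159 1" --pt "-0.386 -0.27 0 0 0 -0.159 1" --pt "-0.386 -0.27 0 0 0 -0.159 1" --pt "-0.386 -0.27 0 0 0 -0.159 1" --pt "-0.386 -0.27 0 0 0 -0.159 1" --pt "-0.386 -0.27 0 0 0 -0.159 1" --pt "-0.386 -0.27 0 0 0 -0.159 1" --pt "-0.386 -0.27 0 0 0 -0.159 1"

```text
time_s: 1.1
tcp_pos: [0.5028, 0.2452, 0.2225]
orientation: [0.0, -0.142, 0.99, -0.001]
force: [-0.5, -1.0, 0.2]
gripper_width: 0.0939
finger_force: 0.0
```

```bash
python3 - <<'E'
from h import *
s=bot.state();print(s["time_s"],s["tcp_pos"],s["joints"])
print(rel([.5125,-.205,.222],106.7))
E
```

```text
1.1 [0.5028131  0.24517333 0.22252096] [-0.70682467  0.23791304  0.16170953  1.87527441 -0.04240842  1.03194755
  1.32890533]
(array([ 0.1177, -0.4346,  0.0012]), array([-0.0015,  0.0003, -0.0055]))
```

Scaled: -0.005 rad / 4 = -0.0013.

Request:
servo_tool --pt "0.118 -0.435 0 0 0 -0.0013 1" --pt "0.118 -0.435 0 0 0 -0.0013 1" --pt "0.118 -0.435 0 0 0 -0.0013 1" --pt "0.118 -0.435 0 0 0 -0.0013 1" --pt "0.118 -0.435 0 0 0 -0.0013 1" --pt "0.118 -0.435 0 0 0 -0.0013 1" --pt "0.118 -0.435 0 0 0 -0.0013 1" --pt "0.118 -0.435 0 0 0 -0.0013 1" --pt "0.118 -0.435 0 0 0 -0.0013 1" --pt "0.118 -0.435 0 0 0 -0.0013 1" --pt "0.118 -0.435 0 0 0 -0.0013 1" --pt "0.118 -0.435 0 0 0 -0.0013 1" --pt "0.118 -0.435 0 0 0 -0.0013 1" --pt "0.118 -0.435 0 0 0 -0.0013 1" --pt "0.118 -0.435 0 0 0 -0.0013 1"

```text
time_s: 2.35
tcp_pos: [0.5121, -0.1986, 0.2223]
orientation: [-0.0, -0.148, 0.989, 0.0]
force: [-0.6, 0.2, 0.0]
gripper_width: 0.0936
finger_force: 0.0
```

```bash
python3 - <<'E'
from h import *
s=bot.state();print(s["time_s"],s["tcp_pos"],s["joints"],s["orientation"])
im=viewer.snapshot("wrist"); p=proj("wrist",[[.5125,-.205,.12],[.5125,-.205,0]],s); print(p)
cv2.imwrite("pics/w1.png",im)
E
```

```text
2.35 [ 0.51211543 -0.19858521  0.22229594] [-0.12599496  0.23236562  0.446259    1.90991781 -0.11695895  1.02492989
  2.2393331 ] [-1.53605129e-04 -1.48357175e-01  9.88933796e-01  2.70276392e-04]
[[315.24569781 241.25047939]
 [318.11809938 212.0401934 ]]
```

View pics/w1.png

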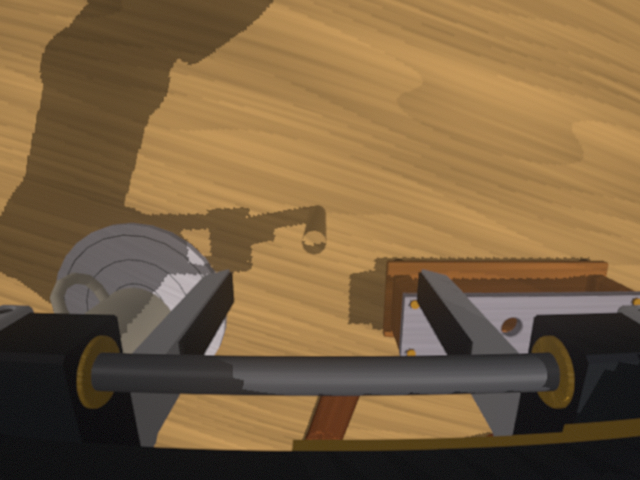

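The wrist view shows the lone dowel's top at (314,242), and my estimate projects to (315,241), so they agree. The fingers straddle it and the path down is clear.

```bash
python3 - <<'E'
from h import *
p=unproj("wrist",[[314,242]],.12)[0];print(p); print(rel([p[0],p[1],.100],106.7))
E
```

```text
[ 0.51338358 -0.20566489  0.12      ]
(array([ 0.0009, -0.0072,  0.1224]), array([ 0.0005, -0.0001,  0.0066]))
```

Request:
servo_tool --pt "0 0 0.04 0 0 0 1" --pt "0 0 0.06 0 0 0 1" --pt "0 0 0.06 0 0 0 1" --pt "0 0 0.06 0 0 0 1"

```text
time_s: 2.73
tcp_pos: [0.5118, -0.1991, 0.1623]
orientation: [-0.001, -0.148, 0.989, 0.0]
force: [0.4, -0.5, -0.6]
gripper_width: 0.0939
finger_force: 0.0
```

```bash
python3 - <<'E'
from h import *
print(bot.state()["tcp_pos"],rel([.513,-.2055,.100],106.7))
E
```

```text
[ 0.51175126 -0.19905846  0.16233844] (array([ 0.0006, -0.0066,  0.0623]), array([ 0.0007, -0.0017,  0.0059]))
```

Request:
servo_tool --pt "0.001 -0.0065 0.03 0 0 0 1" --pt "0.001 -0.0065 0.0625 0 0 0 1" --pt "0.001 -0.0065 0.0625 0 0 0 1" --pt "0.001 -0.0065 0.0625 0 0 0 -1" --pt "0.001 -0.0065 0.0625 0 0 0 -1" --pt "0.001 -0.0065 0.0625 0 0 0 -1" --pt "0.001 -0.0065 0.0625 0 0 0 -1" --pt "0.001 -0.0065 0.0625 0 0 0 -1" --pt "0.001 -0.0065 0.0625 0 0 0 -1" --pt "0.001 -0.0065 0.0625 0 0 0 -1" --pt "0.001 -0.0065 0.0625 0 0 0 -1" --pt "0.001 -0.0065 0.0625 0 0 0 -1" --pt "0.001 -0.0065 0.0625 0 0 0 -1" --pt "0.001 -0.0065 0.0625 0 0 0 -1"

```text
time_s: 3.9
tcp_pos: [0.5129, -0.2065, 0.0999]
orientation: [-0.0, -0.148, 0.989, -0.0]
force: [-0.3, 0.7, -0.3]
gripper_width: 0.0241
finger_force: 0.0
```

Request:
servo_tool --pt "0 0 0 0 0 0 -1" --pt "0 0 0 0 0 0 -1" --pt "0 0 0 0 0 0 -1" --pt "0 0 0 0 0 0 -1" --pt "0 0 0 0 0 0 -1" --pt "0 0 0 0 0 0 -1"

```text
time_s: 4.4
tcp_pos: [0.5129, -0.2064, 0.1]
orientation: [-0.0, -0.148, 0.989, 0.0]
force: [0.4, 0.3, -0.3]
gripper_width: 0.0174
finger_force: 30.0
```

```bash
python3 - <<'E'
from h import *
s=bot.state();print(s["tcp_pos"],s["gripper_width"])
print(rel([.5125,-.2055,.215],106.7),rel([.5346,.0285,.215],106.7))
E
```

```text
[ 0.51288179 -0.20642939  0.09995951] 0.0173947880723251
(array([ 1.00e-04,  1.00e-03, -1.15e-01]), array([ 0.    , -0.0001,  0.0047])) (array([-0.0893,  0.2184, -0.115 ]), array([ 0.    , -0.0001,  0.0047]))
```

Width is 17.4 mm at 30 N grip, so this is the 18 mm dowel: hole1 should refuse it and hole2 should pass it. Next I lift it and carry it over hole1.

Scaled: 0.005 rad / 4 = 0.0013.

Request:
servo_tool --pt "0 0 -0.03 0 0 0 -1" --pt "0 0 -0.07 0 0 0 -1" --pt "0 0 -0.115 0 0 0 -1" --pt "0 0 -0.115 0 0 0.0013 -1" --pt "-0.013 0.03 -0.115 0 0 0.0013 -1" --pt "-0.027 0.065 -0.115 0 0 0.0013 -1" --pt "-0.04 0.1 -0.115 0 0 0.0013 -1" --pt "-0.054 0.135 -0.115 0 0 0.0013 -1" --pt "-0.068 0.17 -0.115 0 0 0.0013 -1" --pt "-0.08 0.198 -0.115 0 0 0.0013 -1" --pt "-0.0893 0.2184 -0.115 0 0 0.0013 -1" --pt "-0.0893 0.2184 -0.115 0 0 0.0013 -1" --pt "-0.0893 0.2184 -0.115 0 0 0.0013 -1" --pt "-0.0893 0.2184 -0.115 0 0 0.0013 -1"

```text
time_s: 5.57
tcp_pos: [0.5345, 0.0278, 0.2149]
orientation: [-0.0, -0.145, 0.989, -0.0]
force: [-0.2, -0.2, 0.4]
gripper_width: 0.0175
finger_force: 30.0
```

```bash
python3 - <<'E'
from h import *
s=bot.state();print(s["time_s"],s["tcp_pos"],s["gripper_width"],s["force"])
im=viewer.snapshot("wrist"); cv2.imwrite("pics/w2.png",im)
print(proj("wrist",[[.523,.0667,.082],[.5346,.0285,.082],[.5463,-.0097,.082],[.5575,-.0481,.082]],s))
print(rel([.5346,.0285,.19],106.7))
E
```

```text
5.5667 [0.53447928 0.02778868 0.21492099] 0.017463348275749954 [-0.21298384 -0.19510344  0.43094322]
[[374.42378624 233.70555843]
 [324.89627374 233.89380115]
 [275.35442931 234.20987063]
 [226.14885898 233.89158208]]
(array([-0.0004,  0.001 ,  0.025 ]), array([-0.0003, -0.0002, -0.0016]))
```

View pics/w2.png

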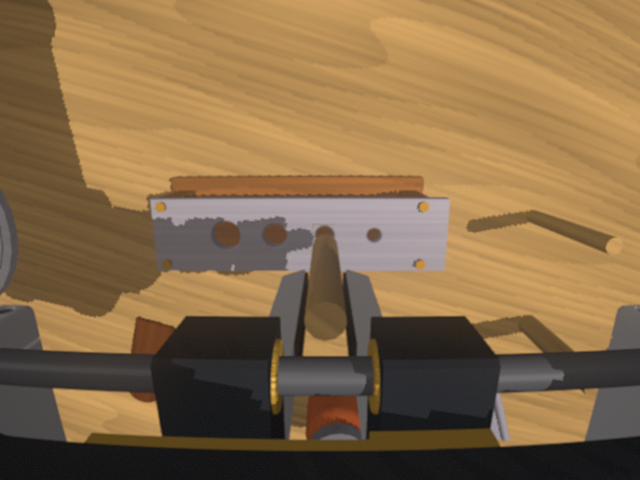

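The wrist view shows the held dowel's foot over hole1 (about (324,234)), with hole2 at (274,234) and hole3 at (227,234). My hole estimates project to within about 1 px. I'll refine the hole centres numerically.

```bash
cat >> h.py <<'E'
def holes(im,s):
    b,g,r=[c.astype(float) for c in cv2.split(im)]
    m=((r-b)>0.25*r).astype(np.uint8)
    n,l,st,c=cv2.connectedComponentsWithStats(m)
    return [(c[i].round(2),st[i].tolist(),unproj("wrist",[c[i]],.082,s)[0].round(4)) for i in range(1,n) if 80<st[i,4]<900 and 200<c[i,1]<270]
E
python3 - <<'E'
from h import *
s=bot.state()
for h in holes(cv2.imread("pics/w2.png"),s): print(*h)
E
```

```text
[160.02 206.58] [155, 202, 11, 10, 92] [ 0.5509 -0.1054  0.082 ]
[423.61 206.45] [418, 202, 12, 10, 94] [0.4907 0.0969 0.082 ]
[227.1  233.58] [215, 221, 26, 26, 513] [ 0.557  -0.0478  0.082 ]
[275.28 233.51] [265, 224, 22, 20, 360] [ 0.5458 -0.0103  0.082 ]
[372.71 233.79] [367, 229, 12, 11, 98] [0.5235 0.065  0.082 ]
```

Scaled: -0.002 rad / 4 = -0.0005.

Request:
servo_tool --pt "-0.0004 0.001 0.015 0 0 -0.0005 -1" --pt "-0.0004 0.001 0.025 0 0 -0.0005 -1" --pt "-0.0004 0.001 0.03 0 0 -0.0005 -1" --pt "-0.0004 0.001 0.031 0 0 -0.0005 -1" --pt "-0.0004 0.001 0.032 0 0 -0.0005 -1" --pt "-0.0004 0.001 0.0325 0 0 -0.0005 -1" --pt "-0.0004 0.001 0.033 0 0 -0.0005 -1" --pt "-0.0004 0.001 0.033 0 0 -0.0005 -1"

```text
time_s: 6.28
tcp_pos: [0.5349, 0.0296, 0.1823]
orientation: [0.0, -0.146, 0.989, 0.0]
force: [0.6, -0.6, 0.2]
gripper_width: 0.0174
finger_force: 30.0
```

Request:
servo_tool --pt "0 0 0.0005 0 0 0 -1" --pt "0 0 0.001 0 0 0 -1" --pt "0 0 0.0015 0 0 0 -1" --pt "0 0 0.0015 0 0 0 -1" --pt "0 0 0.0015 0 0 0 -1"

```text
time_s: 6.7
tcp_pos: [0.5349, 0.0296, 0.1807]
orientation: [0.0, -0.146, 0.989, -0.0]
force: [-0.6, -0.1, 4.2]
gripper_width: 0.0174
finger_force: 30.0
```

Pressed at 4.2 N at plate height and refused. I'll hold briefly, then lift and step to hole2.

Request:
servo_tool --pt "0 0 0 0 0 0 -1" --pt "0 0 0 0 0 0 -1" --pt "0 0 0 0 0 0 -1" --pt "0 0 -0.008 0 0 0 -1" --pt "0 0 -0.012 0 0 0 -1" --pt "0 -0.02 -0.012 0 0 0 -1" --pt "0 -0.04 -0.012 0 0 0 -1" --pt "0 -0.041 -0.012 0 0 0 -1" --pt "0 -0.041 -0.012 0 0 0 -1" --pt "0 -0.041 -0.012 0 0 0 -1"

```text
time_s: 7.53
tcp_pos: [0.5464, -0.0093, 0.1926]
orientation: [-0.0, -0.146, 0.989, 0.0]
force: [0.5, 0.7, -0.1]
gripper_width: 0.0173
finger_force: 30.0
```

```bash
python3 - <<'E'
from h import *
s=bot.state();print(s["time_s"],s["tcp_pos"],s["gripper_width"],s["force"])
im=viewer.snapshot("wrist"); cv2.imwrite("pics/w3.png",im)
for h in holes(im,s): print(*h)
print(rel([.5461,-.0100,.19],106.7))
q=proj("wrist",[[.5461,-.01,.082]],s)[0];print(q)
x,y=q.astype(int); cv2.imwrite("pics/c3.png",cv2.resize(im[y-50:y+50,x-65:x+65],None,fx=6,fy=6,interpolation=cv2.INTER_CUBIC)); print(x-65,y-50)
E
```

```text
7.5333 [ 0.54640845 -0.00928958  0.19260269] 0.017329008984287863 [ 0.45785078  0.69278377 -0.06816386]
[198.46 209.96] [193, 205, 12, 11, 109] [ 0.551  -0.1048  0.082 ]
[482.94 210.91] [477, 206, 13, 11, 110] [0.4906 0.0974 0.082 ]
[270.06 238.98] [256, 226, 29, 27, 617] [ 0.557  -0.0482  0.082 ]
[374.97 239.33] [366, 231, 18, 17, 232] [0.5346 0.027  0.082 ]
[426.89 239.71] [422, 235, 11, 11, 95] [0.5235 0.0646 0.082 ]
(array([ 0.0005, -0.0009,  0.0026]), array([ 0.0003, -0.0001,  0.0022]))
[323.14789338 239.75688043]
258 189
```

View pics/c3.png

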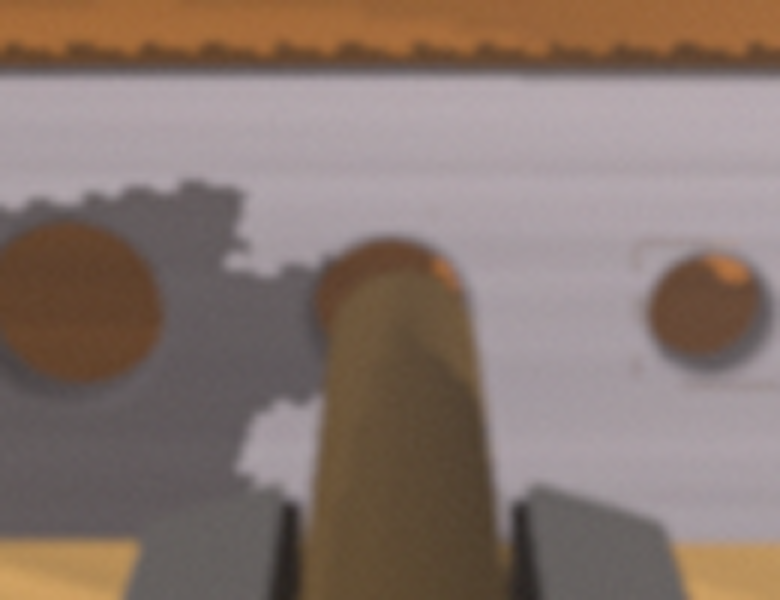

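The crop shows hole2's mouth behind the dowel, centred near full-picture (323.0,240.8), and the foot rim's centre near (324.4,246.1). I'll compare these in the same camera frame.

```bash
python3 - <<'E'
from h import *
s=bot.state(); print(s["tcp_pos"])
a=np.linspace(0,2*np.pi,721)
def ext(c,r,z):
    p=proj("wrist",np.c_[c[0]+r*np.cos(a),c[1]+r*np.sin(a),0*a+z],s); p=(p-[258,189]+.4)*6; return np.r_[p.min(0),p.max(0)].round(0)
c=s["tcp_pos"]
print("foot l,t,r,b",ext(c,.009,c[2]-.099)); 
for h,r in(((.5461,-.0100),.00975),((.5346,.0285),.00775),((.5573,-.0481),.01175)): print("hole",ext(h,r,.082))
E
```

```text
[ 0.54635514 -0.00895468  0.19256093]
foot l,t,r,b [322. 262. 473. 407.]
hole [312. 230. 469. 382.]
hole [651. 247. 775. 368.]
hole [-22. 212. 166. 395.]
```

Scaled: 0.002 rad / 4 = 0.0005.

Request:
servo_tool --pt "0.001 -0.0014 0.004 0 0 0.0005 -1" --pt "0.001 -0.0014 0.008 0 0 0.0005 -1" --pt "0.001 -0.0014 0.01 0 0 0.0005 -1" --pt "0.001 -0.0014 0.011 0 0 0.0005 -1" --pt "0.001 -0.0014 0.0118 0 0 0.0005 -1" --pt "0.001 -0.0014 0.0125 0 0 0.0005 -1" --pt "0.001 -0.0014 0.0125 0 0 0.0005 -1" --pt "0.001 -0.0014 0.0125 0 0 0.0005 -1"

```text
time_s: 8.25
tcp_pos: [0.546, -0.0113, 0.18]
orientation: [-0.0, -0.145, 0.989, -0.0]
force: [-0.4, 0.3, -0.9]
gripper_width: 0.0177
finger_force: 30.0
```

No resistance with the foot 2 mm below the plate top, so it is entering hole2. I'll continue gently.

Request:
servo_tool --pt "0 0 0.001 0 0 0 -1" --pt "0 0 0.002 0 0 0 -1" --pt "0 0 0.003 0 0 0 -1" --pt "0 0 0.003 0 0 0 -1" --pt "0 0 0.003 0 0 0 -1"

```text
time_s: 8.67
tcp_pos: [0.546, -0.0113, 0.1769]
orientation: [-0.0, -0.145, 0.989, -0.0]
force: [0.0, -0.3, -1.1]
gripper_width: 0.0174
finger_force: 30.0
```

Request:
servo_tool --pt "0 0 0.002 0 0 0 -1" --pt "0 0 0.004 0 0 0 -1" --pt "0 0 0.006 0 0 0 -1" --pt "0 0 0.008 0 0 0 -1" --pt "0 0 0.01 0 0 0 -1" --pt "0 0 0.012 0 0 0 -1" --pt "0 0 0.014 0 0 0 -1" --pt "0 0 0.014 0 0 0 -1"

```text
time_s: 9.33
tcp_pos: [0.5459, -0.0113, 0.1626]
orientation: [-0.0, -0.145, 0.989, -0.0]
force: [0.6, 0.3, 0.1]
gripper_width: 0.0178
finger_force: 30.0
```

Request:
servo_tool --pt "0 0 0.003 0 0 0 -1" --pt "0 0 0.006 0 0 0 -1" --pt "0 0 0.009 0 0 0 -1" --pt "0 0 0.012 0 0 0 -1" --pt "0 0 0.015 0 0 0 -1" --pt "0 0 0.018 0 0 0 -1" --pt "0 0 0.021 0 0 0 -1" --pt "0 0 0.024 0 0 0 -1" --pt "0 0 0.027 0 0 0 -1" --pt "0 0 0.03 0 0 0 -1" --pt "0 0 0.033 0 0 0 -1" --pt "0 0 0.036 0 0 0 -1" --pt "0 0 0.038 0 0 0 -1" --pt "0 0 0.038 0 0 0 -1"

```text
time_s: 10.5
tcp_pos: [0.5459, -0.0113, 0.1246]
orientation: [-0.0, -0.145, 0.989, -0.0]
force: [0.3, -0.1, -0.4]
gripper_width: 0.0175
finger_force: 30.0
```

Request:
servo_tool --pt "0 0 0.001 0 0 0 -1" --pt "0 0 0.002 0 0 0 -1" --pt "0 0 0.0025 0 0 0 -1" --pt "0 0 0.003 0 0 0 -1" --pt "0 0 0.0035 0 0 0 -1" --pt "0 0 0.0035 0 0 0 -1" --pt "0 0 0.0035 0 0 0 -1" --pt "0 0 0.0035 0 0 0 -1"

```text
time_s: 11.17
tcp_pos: [0.546, -0.0113, 0.1216]
orientation: [0.0, -0.145, 0.989, -0.0]
force: [0.4, 1.0, 2.2]
gripper_width: 0.0176
finger_force: 30.0
```

The foot stands on the base board at about 2 N, still held. Now I release and retreat straight up.

Request:
servo_tool --pt "0 0 0 0 0 0 -1" --pt "0 0 0 0 0 0 -1" --pt "0 0 -0.0005 0 0 0 0.2" --pt "0 0 -0.0005 0 0 0 0.2" --pt "0 0 -0.0005 0 0 0 0.2" --pt "0 0 -0.0005 0 0 0 0.2" --pt "0 0 -0.0005 0 0 0 0.2" --pt "0 0 -0.0005 0 0 0 0.2" --pt "0 0 -0.0005 0 0 0 0.2" --pt "0 0 -0.0005 0 0 0 0.2" --pt "0 0 -0.02 0 0 0 0.2" --pt "0 0 -0.05 0 0 0 0.2" --pt "0 0 -0.09 0 0 0 0.2" --pt "0 0 -0.13 0 0 0 0.2" --pt "0 0 -0.13 0 0 0 0.2" --pt "0 0 -0.13 0 0 0 0.2" --pt "0 0 -0.13 0 0 0 0.2"

```text
time_s: 12.58
tcp_pos: [0.5458, -0.0112, 0.2512]
orientation: [-0.0, -0.145, 0.989, 0.0]
force: [0.2, 0.8, -0.1]
gripper_width: 0.0563
finger_force: 0.0
```

```bash
python3 - <<'E'
from h import *
s=bot.state();print(s["time_s"],s["tcp_pos"],s["gripper_width"],s["force"])
a=viewer.snapshot("scene"); cv2.imwrite("pics/s9.png",cv2.resize(a[170:340,190:460],(800,504),interpolation=cv2.INTER_CUBIC))
E
```

```text
12.5833 [ 0.54576361 -0.011173    0.25122758] 0.05632106059509432 [ 0.15687421  0.8068975  -0.13263856]
```

View pics/s9.png

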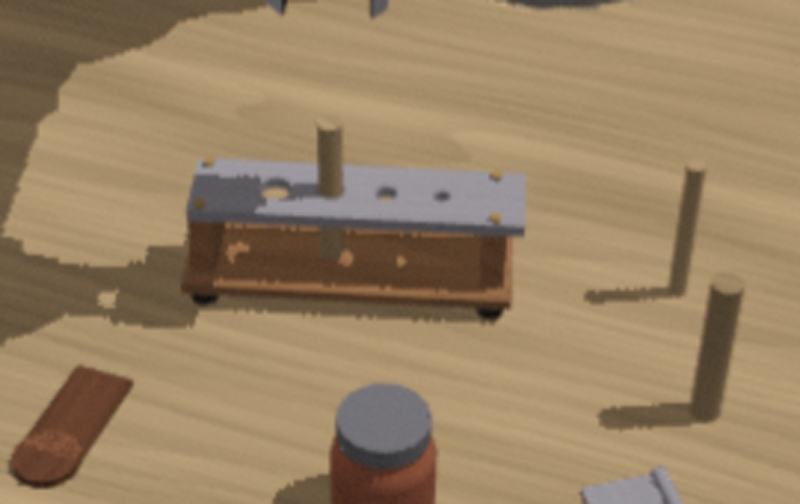

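The dowel stands upright through hole2 (crop (330,160), foot on the base board at (330,255)). Both spares are standing and the gripper is clear.

```bash
python3 -c "
from workcell import bot
print(bot.sign_off())"
```

```text
the job is handed in; nothing more can be done
None
```

The lone dowel measured as the 18 mm one: hole1 refused it at about 4 N, and it now stands released through hole2 on the base board, with nothing else touched; the job is handed in, but the sign-off call returned no verdict.

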